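# Close the sample pot and hold the contamination probe over it

### The arm

A 6-joint arm with a two-finger parallel gripper is mounted at the origin on the work surface. World frame = base frame: x ahead of the robot, y to its left, z up, the work surface at z = 0. Lengths are in m, angles in rad, forces in N, time in s.
With the tool pointing down it reaches from about 0.325 to 0.75 m from the base axis. Payload 7.6 kg.
Tool frame: the origin (TCP) lies at the very end of the fingers, on their centre line; the grasp point (between the pads) lies 19 mm behind it (grasp_offset is the distance from the TCP to the grasp point, in m); y points along the fingers, x is the direction in which the jaws open and shut, and the axes are right-handed (so a half turn about y gives the same grasp; the last joint's range is limited). The gripper opens to 85 mm and grips with 20 to 120 N. Pads are 22 mm wide; open, the fingers measure 114 mm over their backs; the gripper's body (76 mm by 85 mm) begins 54 mm behind the grasp point. The pads swing forward as they close: fully open they stand 13 mm farther back than shut.
Start: joints at [1.154, 0.052, 1.401, -0, 1.689, -0.07], TCP at [0.178, 0.494, 0.208] pointing down, gripper open.
Joint ranges: [-2.9, 2.9], [-0.91, 2.17], [0.12, 2.37], [-1.06, 4.2], [0.26, 2.73], [-2.93, 2.93]. Speed limits (rad/s): [2.57, 2.57, 3.01, 3.14, 3.14, 3.14].

### API

Orientations are given as a unit quaternion [x, y, z, w].
In Python, from plant import * gives the robot as it stands.
- The arm moves only by the tool jog_arm, never from a script. Its argument "plan" is a list that holds one entry, the list of rows, each a list of 6 numbers: the shift along the world's x, y, z in mm, then the turn, a rotation vector about the world's x, y, z in degrees. In form: [[[dx, dy, dz, wx, wy, wz], ...]]. A call has 1 to 5 rows; each row shifts and turns the commanded pose from where the row before left it; what a row does not reach is not made up. A row lasts 1/12 s, in which the tool goes at most 41.7 mm and 7.16 degrees, less where a joint would pass 70% of its speed; a pose out of reach is approached as far as the arm can. A call with a gripper value outside its range is refused whole. "grip" is the finger opening in mm, from 0 to 85.4, set as the call begins (left out, the last holds). The fingers move at their own pace and stop on an object; the grip force is fixed at half the most. Time passes only in rows, so rows that do not move let the fingers close. It gives the time, the measured TCP pose, the force and the opening at its end, in the units of the state.
- get_state(): the state, without advancing time (a new reading comes with each control period).
- grab_frame(name): name is "scene" or "top" or "wrist"; returns (picture, depth): 384x512x3 uint8, red, green, blue; 384x512 float32, m along the optical axis (not along the pixel's ray), 0 where there is no reading.
- get_calibration(name): a dict with "K" (3x3 intrinsics, pixels), "distortion" ([k1, k2, p1, p2, k3] as OpenCV has them; the pictures are not rectified), "R" (3x3) and "t" (3): a world point X has camera coordinates R X + t. Camera axes: x right, y down, z forward; pixel columns grow to the right and rows downward; lengths in m; the calibration is good to about 2 mm. A picture is of the moment at which its call begins: read the wrist's pose just before it. get_calibration takes no time and is no camera call; for the wrist camera it gives the pose at the moment of the call.
- sign_off(): hands the job in, once; it reports no verdict.
The state is a dict: "t": time; "joint_positions": joint angles; "qvel": joint speeds; "tau": joint torques, N m; "eef_pos": TCP position; "ee_rot": TCP orientation; "contact_force": force on the tool from outside, world axes, zero at the start; "moment": the same for the moment, N m; "finger_gap": finger opening in m.
Only numpy, scipy, OpenCV 4.12 (cv2) and the standard library are available. Lean on these libraries where they do the work, as an engineer would, in place of code of your own. Each camera call takes 0.05 s, during which the arm holds its last target.

### The job

Close the open steel sample pot that stands between the two upright shields: set the larger of the two steel lids on it, seated and level, and let go of it. Then take the contamination probe by its handle out of its dock, carry it over the things in between and finish while still holding it level and still about a centimetre above the middle of the lid's flat top, its long side parallel to the shields; keep hold of it and do not put it down. The probe must never touch the lid, the pot or the shields, and everything else stays where it stands.

Things in the scene. Friction and masses are not known exactly. Their poses are not given: they have to be found in the camera images.
- station: fixed station with the sample pot: aluminium base plate 130 (x) x 200 (y) x 12 mm, origin at the centre of its underside on the bench, z up. In its middle stands the open steel pot (fixed; outer diameter 74, wall 4, so the mouth is 66 mm wide; rim 57 mm above the bench). Two dark upright shields, 130 mm long along x, 12 mm thick, tops 85 mm above the bench, centred at y = +94 and -94 mm, parallel to the station's x axis
- pot_rim (a point): centre of the sample pot's mouth, at rim height (57 mm above the bench); x axis parallel to the shields, z up
- lid_center (a point): the larger lid (loose, steel, 0.11 to 0.22 kg, starts upright on the bench), half-way up its 42 mm height. From the bottom, all round and coaxial: plug diameter 60 x 6 mm that goes into the pot's mouth, flange diameter 76 x 6 mm that rests on the rim, round grip diameter 36 x 30 mm with a flat top. z up along its axis
- lid_seat (a point): on the larger lid's axis, at the underside of its flange, 15 mm below point lid_center; lies on the pot's rim level when seated
- lid_top (a point): centre of the flat top of the larger lid's grip, 21 mm above point lid_center; z up along its axis
- probe_grip (a point): centre of the handle bar of the contamination probe (loose, 0.2 to 0.36 kg). The probe is a grey flat box 100 (x) x 56 (y) x 22 mm; over it, along x, a black handle bar 96 (x) x 20 (y) x 22 mm on two posts, bar centre 49 mm above the probe's flat underside and 60 mm overall, 16 mm free under the bar. Balanced about this point. x along the long side, z up
- probe_face (a point): centre of the probe's flat underside (its measuring face), 49 mm below point probe_grip; x along the long side, z up
- dock: fixed aluminium tray that the probe starts in, 124 (x) x 76 (y) mm, 22 mm high, origin at the centre of its underside on the bench; the probe lies on its floor 10 mm above the bench, about 4 mm play all round, long sides parallel; lift straight up
- small_lid_center (a point): the smaller steel lid (flange diameter 50 mm, grip diameter 24 mm, 36 mm high), half-way up; it belongs to another pot: leave it. The two lids may have swapped places
- tube_rack_center (a point): rack of capped tubes, 70 x 110 mm, 108 mm high, half-way up; between dock and station; leave it
- bottle_center (a point): amber bottle, diameter 56, 140 mm high, half-way up; between dock and station; leave it
- dishes_center (a point): stack of three flat dishes, diameter 92, 48 mm high, half-way up; leave it
- beaker_center (a point): glass beaker, diameter 72, 90 mm high, half-way up; leave it
- spatula_center (a point): thin steel laboratory spatula 180 mm long and 7 mm high lying on the bench near the robot, its middle; leave it
- slide_box_center (a point): closed slide box 88 x 103 mm, 35 mm high, half-way up; leave it
Mind the look-alikes: they are no part of the job. Leave any purple or yellow look-alike of the part that bears lid_center alone.

How it is judged:
On the way:
1. the larger lid sits on the sample pot, seated and level, and is let go (horizontal distance between lid_seat and pot_rim below 0.0045 m and z of lid_seat in the frame of pot_rim between -0.003 and 0.002 m and angle between lid_seat's own z axis and vertical below 0.05 rad and contact force between the fingers and lid below 0.05 N), for 0.3 s.
At the end, for the whole second after the job is handed in: Larger lid seated on the pot (4.5 mm off centre, 0.05 rad tilt at most), untouched. Probe held in the fingers, at rest, its underside 3 to 20 mm above the lid's top, centred within 10 mm, level within 0.10 rad, parallel to the shields within 0.14 rad, touching neither lid nor station (horizontal distance between lid_seat and pot_rim below 0.0045 m and z of lid_seat in the frame of pot_rim between -0.003 and 0.002 m and angle between lid_seat's own z axis and vertical below 0.05 rad and z of probe_face in the frame of lid_top between 0.003 and 0.02 m and horizontal distance between probe_face and lid_top below 0.01 m and angle between probe_face's own z axis and vertical below 0.1 rad and angle between the x axis of probe_face and the x axis of pot_rim, either way round below 0.14 rad and contact force between the fingers and probe above 1 N and contact force between each of probe, the arm and lid below 0.05 N and contact force between probe and station below 0.05 N and linear speed of probe below 0.02 m/s); the arm keeps its last pose, push and grip.
It fails at once if the probe touches the lid, the pot or the shields (contact force between probe and lid above 0.3 N or contact force between probe and station above 0.3 N).
It fails at once if a bystander is moved by more than 3 cm (distance of any of small_lid_center, tube_rack_center, bottle_center, dishes_center, beaker_center, spatula_center, slide_box_center from where it was at the start of the episode above 0.03 m).
It also fails if it takes over 67 s, if anything falls off the work surface, if the arm or the gripper's body presses on something with over 40 N, if the wrist force passes 120 N, or if a joint passes its speed limit or range.

## Working session

There is one attempt and no reset: what is moved stays moved. The work goes in short steps, Python scripts to look and compute and a tool call to move; the robot and the scene stay as the last step left them, time stands still between calls to the robot, and variables do not carry over. Pictures are saved under pics/ and viewed, and the job is handed in when it is done.

Besides the shell and the picture viewer there is one more tool, called after "Emit:" by a JSON object that holds its "method" and its "body", one argument or row to a line. jog_arm: Moves the arm, as the interface text tells. Its arguments: {"type":"object","properties":{"plan":{"type":"array"},"grip":{"type":"number"}},"required":["plan"]}

```bash
mkdir -p pics; ls; cat > h.py <<'E'
from plant import *
import numpy as np, cv2
def save(n,im): cv2.imwrite('pics/'+n+'.png',cv2.cvtColor(im,cv2.COLOR_RGB2BGR))
def ray(uv,c):
    K=np.array(c['K'],float);d=np.array(c['distortion'],float)
    p=cv2.undistortPoints(np.array(uv,float).reshape(-1,1,2),K,d).reshape(-1,2)
    R=np.array(c['R']);t=np.array(c['t'])
    D=np.c_[p,np.ones(len(p))]@R
    return -R.T@t,D
def onplane(uv,c,z):
    o,D=ray(uv,c); return o+D*((z-o[2])/D[:,2])[:,None]
def cloud(dep,c):
    v,u=np.mgrid[:dep.shape[0],:dep.shape[1]]
    o,D=ray(np.c_[u.ravel(),v.ravel()],c)
    P=o+D*dep.ravel()[:,None]; P[dep.ravel()==0]=np.nan
    return P.reshape(dep.shape+(3,))
E
python3 - <<'E'
from h import *
print(get_state())
for n in ['top','scene','wrist']:
    c=get_calibration(n); im,d=grab_frame(n); save(n+'0',im); np.savez(''+n+'0.npz',im=im,d=d,**{k:np.array(v) for k,v in c.items()})
    print(n,c['t'],-np.array(c['R']).T@np.array(c['t']),(d>0).mean())
E
```

```text
pics
{'t': 0.0, 'joint_positions': array([ 1.15371155e+00,  5.28422462e-02,  1.40171923e+00,  2.64452921e-06,
        1.68859808e+00, -7.03180713e-02]), 'qvel': array([ 9.91357545e-04,  8.30320498e-05, -5.58574585e-04,  6.89880238e-04,
        3.09361337e-04, -4.87949399e-04]), 'tau': array([ 1.65471947e-04, -3.81664288e+01, -3.60183120e+01, -1.24707685e-04,
        6.28016409e-03,  4.56759631e-05]), 'eef_pos': array([0.17827674, 0.49344876, 0.20717236]), 'ee_rot': array([ 0.57904593,  0.4057702 , -0.4067205 , -0.57847627]), 'contact_force': array([ 0.11128765, -0.04294861, -0.24596683]), 'moment': array([-0.01768636, -0.00784935,  0.02118069]), 'finger_gap': 0.0854770750824125}
top [0.01157317 0.54530333 1.15523952] [0.44429915 0.04831375 1.19680076] 0.9959360758463541
scene [ 0.28832923 -0.20273436  1.51860961] [1.29804875 0.52700561 0.68391859] 0.996124267578125
wrist [-0.52653203 -0.03432122  0.37812614] [0.11471603 0.51891402 0.37277576] 0.9962565104166666
```

View pics/top0.png

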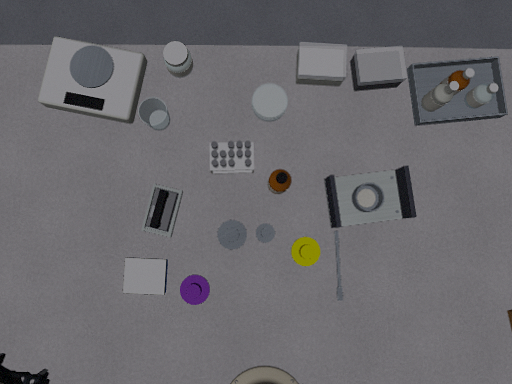

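View pics/scene0.png

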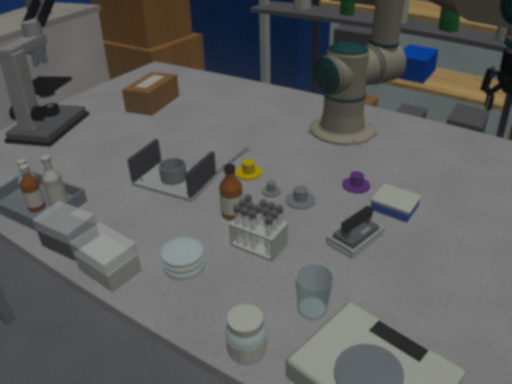

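View pics/wrist0.png

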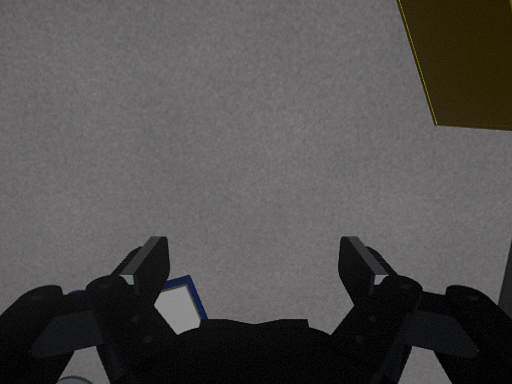

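```bash
python3 - <<'E'
from h import *
from scipy import ndimage as N
z=np.load('top0.npz'); P=cloud(z['d'],z); print(np.nanmedian(P[:,:,2]))
H=P[:,:,2]; lab,n=N.label((H>0.012)&(H<0.3))
for i in range(1,n+1):
    m=lab==i
    if m.sum()<60: continue
    p=P[m]; v,u=np.where(m); top=p[:,2]>np.nanpercentile(p[:,2],98)-.004
    print(i,m.sum(),'uv',u.min(),u.max(),v.min(),v.max(),'x',p[:,0].min().round(3),p[:,0].max().round(3),'y',p[:,1].min().round(3),p[:,1].max().round(3),'zmax',np.percentile(p[:,2],98).round(4),'topc',p[top].mean(0).round(4),z['im'][m][top].mean(0).round())
E
```

```text
0.0001714099653435941
1 6888 uv 38 146 36 123 x 0.728 0.95 y 0.306 0.572 zmax 0.0664 topc [0.8636 0.433  0.0647] [ 89.  93. 100.]
2 822 uv 163 192 41 76 x 0.852 0.92 y 0.184 0.253 zmax 0.0933 topc [0.8887 0.2186 0.0911] [137. 137. 140.]
3 2023 uv 296 346 42 85 x 0.831 0.925 y -0.21 -0.088 zmax 0.0853 topc [ 0.8778 -0.1499  0.0828] [136. 135. 139.]
4 2132 uv 350 406 45 90 x 0.82 0.918 y -0.363 -0.234 zmax 0.0852 topc [ 0.8696 -0.3004  0.0829] [122. 121. 125.]
5 2054 uv 408 507 56 124 x 0.728 0.911 y -0.648 -0.392 zmax 0.115 topc [ 0.7991 -0.5675  0.1156] [129. 129. 131.]
7 1062 uv 421 474 69 111 x 0.764 0.852 y -0.523 -0.423 zmax 0.1569 topc [ 0.7899 -0.4482  0.156 ] [132. 131. 133.]
11 1063 uv 252 287 83 120 x 0.736 0.827 y -0.062 0.028 zmax 0.0525 topc [ 0.78   -0.0171  0.0501] [133. 137. 139.]
12 575 uv 138 169 97 129 x 0.705 0.777 y 0.237 0.308 zmax 0.0925 topc [0.7427 0.2704 0.0908] [110. 114. 118.]
14 1269 uv 210 253 140 172 x 0.599 0.67 y 0.026 0.134 zmax 0.1113 topc [0.6358 0.0789 0.1092] [85. 85. 89.]
15 1022 uv 374 415 165 218 x 0.48 0.609 y -0.371 -0.291 zmax 0.0883 topc [ 
[... 565 characters left out ...]
0799 0.0433] [87. 91. 98.]
109 135 uv 259 272 223 240 x 0.425 0.468 y -0.023 0.011 zmax 0.04 topc [ 0.4436 -0.0054  0.0378] [ 88.  93. 100.]
174 327 uv 292 320 240 264 x 0.363 0.424 y -0.146 -0.074 zmax 0.0459 topc [ 0.3955 -0.111   0.0437] [139. 138.   0.]
202 1520 uv 123 166 257 294 x 0.292 0.384 y 0.244 0.351 zmax 0.039 topc [0.3376 0.2962 0.0366] [139. 138. 141.]
223 267 uv 180 206 280 302 x 0.269 0.324 y 0.146 0.212 zmax 0.0456 topc [0.3016 0.1765 0.0435] [ 82.  34. 112.]
259 144 uv 31 49 368 383 x 0.157 0.177 y 0.421 0.454 zmax 0.299 topc [0.1689 0.4379 0.2967] [12. 14. 16.]
266 380 uv 242 290 369 383 x 0.065 0.101 y -0.066 0.055 zmax 0.0295 topc [ 0.0722 -0.      0.0296] [48. 45. 40.]
```

The top view shows the larger steel lid at about (232,234), the small lid at (265,233), the station and pot at (368,197), the probe in its dock at (163,211), and the purple and yellow look-alikes. Next I'll work out the tool axes and the yaws.

```bash
python3 - <<'E'
from h import *
from scipy.spatial.transform import Rotation as Ro
s=get_state(); R=Ro.from_quat(s['ee_rot']).as_matrix(); print(R.round(3))
c=get_calibration('wrist'); Rc=np.array(c['R']); C=-Rc.T@np.array(c['t'])
print('cam in tool',(R.T@(C-s['eef_pos'])).round(4),'cam z in tool',(R.T@Rc[2]).round(3),'cam x',(R.T@Rc[0]).round(3)); print(np.array(c['K']))
z=np.load('top0.npz'); P=cloud(z['d'],z); im=z['im'].astype(int)
def rect(m,nm):
    p=P[m][:,:2]; r=cv2.minAreaRect((p*1000).astype(np.float32)); print(nm,r,m.sum())
H=P[:,:,2];v,u=np.mgrid[:384,:512]
def box(a,b,c_,d):return (u>=a)&(u<=b)&(v>=c_)&(v<=d)
rect(box(141,182,183,236)&(H>.06)&(H<.08),'handle')
rect(box(141,182,183,236)&(H>.014)&(H<.045),'dock')
rect(box(374,415,165,218)&(H>.08),'sh-')
rect(box(325,349,174,227)&(H>.08),'sh+')
m=box(344,389,174,223)&(H>.05)&(H<.066); 
from scipy.optimize import least_squares
p=P[m]; print(p[:,2].mean()); 
f=least_squares(lambda q:np.hypot(p[:,0]-q[0],p[:,1]-q[1])-q[2],[.53,-.266,.035],loss='soft_l1',f_scale=.002).x; print('pot',f)
E
```

```text
[[ 0.34  -0.    -0.94 ]
 [ 0.94  -0.001  0.34 ]
 [-0.001 -1.     0.   ]]
cam in tool [ 0.0021 -0.1655  0.0685] cam z in tool [ 0.     0.963 -0.268] cam x [ 1. -0.  0.]
[[285.38214841   0.         253.58061047]
 [  0.         285.38214841 191.73206211]
 [  0.           0.           1.        ]]
handle ((504.4139099121094, 258.62982177734375), (21.262126922607422, 95.7461929321289), 74.98898315429688) 337
dock ((503.1110534667969, 259.0395812988281), (78.1562271118164, 124.04203796386719), 76.19751739501953) 981
sh- ((544.9090576171875, -359.19573974609375), (129.85018920898438, 14.312612533569336), 7.180302619934082) 278
sh+ ((521.97998046875, -174.05703735351562), (128.4770050048828, 12.691909790039062), 7.232090950012207) 266
0.056314505994514936
pot [ 0.53341277 -0.26603641  0.03420933]
```

Emit:
{"method": "jog_arm", "body": {
  "plan": [
    [[19,-29.5,0,0,0,-2],[19,-29.5,0,0,0,-2],[19,-29.5,0,0,0,-2],[19,-29.5,0,0,0,-2],[19,-29.5,0,0,0,-2]]
  ]
}}

```text
t: 0.57
eef_pos: [0.2738, 0.3448, 0.2077]
ee_rot: [0.612, 0.354, -0.354, -0.612]
contact_force: [0.5, -0.4, 0.4]
finger_gap: 0.0851
```

Emit:
{"method": "jog_arm", "body": {
  "plan": [
    [[19,-29.5,0,0,0,0],[19,-29.5,0,0,0,0],[19,-29.5,0,0,0,0],[19,-29.5,0,0,0,0],[19,-29.5,0,0,0,0]]
  ]
}}

```text
t: 0.98
eef_pos: [0.3689, 0.1972, 0.208]
ee_rot: [-0.612, -0.354, 0.354, 0.612]
contact_force: [0.9, 1.3, -0.4]
finger_gap: 0.0854
```

Emit:
{"method": "jog_arm", "body": {
  "plan": [
    [[18,-29.5,-17,0,0,0],[18,-29.5,-20,0,0,0],[18,-29.5,-20,0,0,0],[19,-29.5,-20,0,0,0],[0,0,0,0,0,0]]
  ],
  "grip": 62
}}

```text
t: 1.4
eef_pos: [0.4411, 0.0762, 0.1265]
ee_rot: [-0.612, -0.35, 0.355, 0.613]
contact_force: [-1.1, -0.2, -0.1]
finger_gap: 0.0619
```

```bash
cat >look.py <<'E'
from h import *
import sys
from scipy.spatial.transform import Rotation as Ro
n=sys.argv[1]
s=get_state(); c=get_calibration('wrist'); im,d=grab_frame('wrist'); save(n,im); np.savez(n+'.npz',im=im,d=d,**{k:np.array(v) for k,v in c.items()})
R=Ro.from_quat(s['ee_rot']).as_matrix()
print('t',s['t'],'tcp',s['eef_pos'].round(4),'yaw',np.degrees(np.arctan2(R[1,0],R[0,0])).round(2),'tilt',R[2].round(3),'gap',s['finger_gap'],'F',s['contact_force'].round(2),'q',s['joint_positions'].round(2))
E
python3 look.py w1
```

```text
t 1.4 tcp [0.4411 0.0762 0.1265] yaw 59.84 tilt [-0.005 -1.     0.004] gap 0.0619039509017347 F [-1.12 -0.15 -0.14] q [ 0.09 -0.12  1.73 -0.    1.54 -0.95]
```

View pics/w1.png

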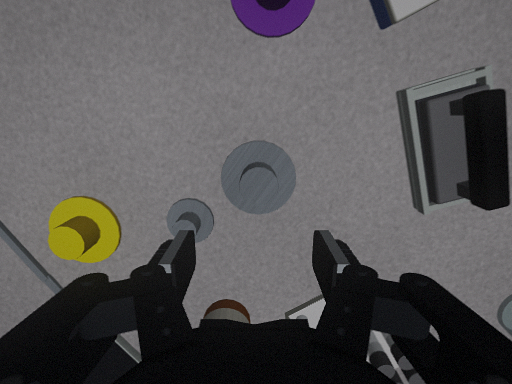

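The wrist view shows the larger lid's flange centred near (258,177), with the small lid at (190,220). I'll refine the lid position from this view.

```bash
cat > lid.py <<'E'
from h import *
from scipy.optimize import least_squares
z=np.load('w1.npz'); P=cloud(z['d'],z)
v,u=np.mgrid[:384,:512]; near=np.hypot(u-258,v-177)<60
g=near&(P[:,:,2]>.037)&(P[:,:,2]<.05)
print('top z',np.median(P[g][:,2]),'c',np.median(P[g],0), cv2.minEnclosingCircle((P[g][:,:2]*1000).astype(np.float32)))
f=near&(P[:,:,2]>.008)&(P[:,:,2]<.05)
cs,_=cv2.findContours(f.astype(np.uint8),cv2.RETR_EXTERNAL,cv2.CHAIN_APPROX_NONE)
k=max(cs,key=cv2.contourArea)[:,0]
X=onplane(k,z,.012)
r=least_squares(lambda q:np.hypot(X[:,0]-q[0],X[:,1]-q[1])-q[2],[.441,.08,.038],loss='soft_l1',f_scale=.001)
print('flange',r.x)
cs,_=cv2.findContours(g.astype(np.uint8),cv2.RETR_EXTERNAL,cv2.CHAIN_APPROX_NONE)
k=max(cs,key=cv2.contourArea)[:,0]; X=onplane(k,z,.042)
r=least_squares(lambda q:np.hypot(X[:,0]-q[0],X[:,1]-q[1])-q[2],[.441,.08,.018],loss='soft_l1',f_scale=.001)
print('grip',r.x)
E
python3 lid.py
```

```text
top z 0.041536749907708004 c [0.43907978 0.08375662 0.04153675] ((439.79974365234375, 83.4914779663086), 17.889333724975586)
flange [0.43944679 0.08350382 0.03717117]
grip [0.43932101 0.08362714 0.01738197]
```

Emit:
{"method": "jog_arm", "body": {
  "plan": [
    [[-1.7,7.3,-20,0,0,0],[0,0,-30,0,0,0],[0,0,-30,0,0,0],[0,0,-20,0,0,0],[0,0,-11,0,0,0]]
  ]
}}

```text
t: 1.87
eef_pos: [0.4381, 0.0889, 0.0179]
ee_rot: [-0.611, -0.354, 0.356, 0.612]
contact_force: [-0.5, -0.5, -0.1]
finger_gap: 0.062
```

Emit:
{"method": "jog_arm", "body": {
  "plan": [
    [[0,0,0,0,0,0],[0,0,0,0,0,0]]
  ]
}}

```text
t: 2.03
eef_pos: [0.4401, 0.0886, 0.0209]
ee_rot: [0.612, 0.355, -0.354, -0.612]
contact_force: [1.1, -0.2, 0.8]
finger_gap: 0.0616
```

```bash
python3 look.py w2
```

```text
t 2.0333 tcp [0.4401 0.0886 0.0209] yaw 60.17 tilt [ 0.001 -1.    -0.001] gap 0.061568132665562506 F [ 1.07 -0.25  0.83] q [ 0.12 -0.01  1.85  0.    1.3  -0.93]
```

View pics/w2.png

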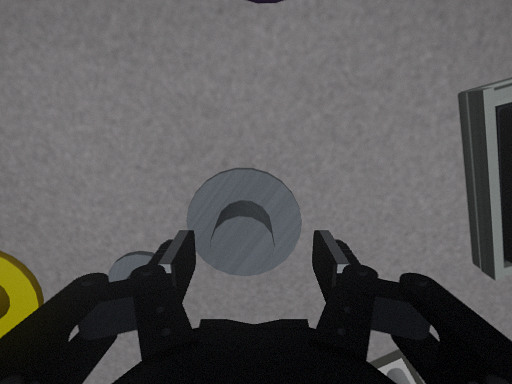

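```bash
sed -i "s/w1.npz/w2.npz/;s/u-258,v-177/u-244,v-220/" lid.py; python3 lid.py; python3 - <<'E'
from h import *
for i in range(6):
    print(get_state()['t'],get_state()['eef_pos'].round(4),get_state()['qvel'].round(3)[:3],(-np.array(get_calibration('wrist')['R']).T@np.array(get_calibration('wrist')['t'])).round(4)); grab_frame('wrist')
E
```

```text
top z 0.041546509681349056 c [0.43868841 0.0840807  0.04154651] ((437.136474609375, 80.09339904785156), 21.886615753173828)
flange [0.43941048 0.08377213 0.03725714]
grip [0.43901687 0.08394779 0.01773685]
2.0833 [0.4407 0.0886 0.0217] [-0.005 -0.008 -0.01 ] [0.3816 0.1244 0.1871]
2.1333 [0.441  0.0885 0.022 ] [-0.003 -0.003  0.001] [0.3817 0.1244 0.1873]
2.1833 [0.441  0.0884 0.0219] [-0.002  0.002  0.006] [0.3817 0.1243 0.1872]
2.2333 [0.4408 0.0883 0.0217] [-0.002  0.004  0.008] [0.3816 0.1242 0.187 ]
2.2833 [0.4407 0.0882 0.0214] [-0.005  0.005  0.009] [0.3815 0.1241 0.1868]
2.3333 [0.4404 0.0882 0.0211] [-0.     0.005  0.005] [0.3814 0.1241 0.1865]
```

Emit:
{"method": "jog_arm", "body": {
  "plan": [
    [[-1,-4.5,-5,0,0,0],[0,0,0,0,0,0],[0,0,0,0,0,0]]
  ]
}}

```text
t: 2.63
eef_pos: [0.4383, 0.0833, 0.0146]
ee_rot: [-0.612, -0.354, 0.354, 0.612]
contact_force: [0.5, 0.8, 0.7]
finger_gap: 0.0621
```

Emit:
{"method": "jog_arm", "body": {
  "plan": [
    [[0,0,0,0,0,0],[0,0,0,0,0,0],[0,0,0,0,0,0],[0,0,0,0,0,0],[0,0,0,0,0,0]]
  ],
  "grip": 25
}}

```text
t: 3.05
eef_pos: [0.439, 0.0836, 0.0157]
ee_rot: [0.612, 0.354, -0.354, -0.612]
contact_force: [-3.0, -0.1, 4.8]
finger_gap: 0.0312
```

```bash
python3 look.py w3
```

```text
t 3.05 tcp [0.439  0.0836 0.0157] yaw 60.13 tilt [ 0. -1. -0.] gap 0.031150820083576516 F [-2.97 -0.1   4.78] q [ 0.11 -0.01  1.86 -0.    1.29 -0.94]
```

View pics/w3.png

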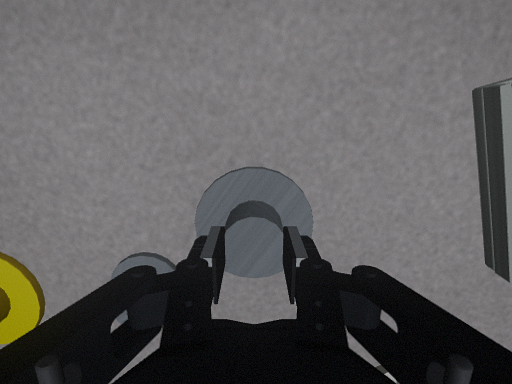

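Emit:
{"method": "jog_arm", "body": {
  "plan": [
    [[0,0,0,0,0,0],[0,0,0,0,0,0]]
  ]
}}

```text
t: 3.27
eef_pos: [0.439, 0.0835, 0.0157]
ee_rot: [0.612, 0.354, -0.354, -0.612]
contact_force: [-2.0, -1.3, 5.0]
finger_gap: 0.0311
```

```bash
python3 look.py w4; sed -i "s/w2.npz/w4.npz/;s/u-244,v-220/u-254,v-220/" lid.py; python3 lid.py; python3 - <<'E'
import cv2
im=cv2.imread('pics/w4.png')[150:310,160:350]; cv2.imwrite('pics/w4z.png',cv2.resize(im,None,fx=4,fy=3.7,interpolation=cv2.INTER_CUBIC))
E
```

```text
t 3.2667 tcp [0.439  0.0835 0.0157] yaw 60.13 tilt [ 0. -1. -0.] gap 0.031087712537060334 F [-2.03 -1.35  5.01] q [ 0.11 -0.01  1.86 -0.    1.29 -0.94]
top z 0.04162139767368707 c [0.43913394 0.08543558 0.0416214 ] ((432.9688415527344, 89.1411361694336), 28.38638687133789)
flange [0.43906676 0.0857084  0.03617939]
grip [0.43969275 0.08537625 0.01825477]
```

View pics/w4z.png

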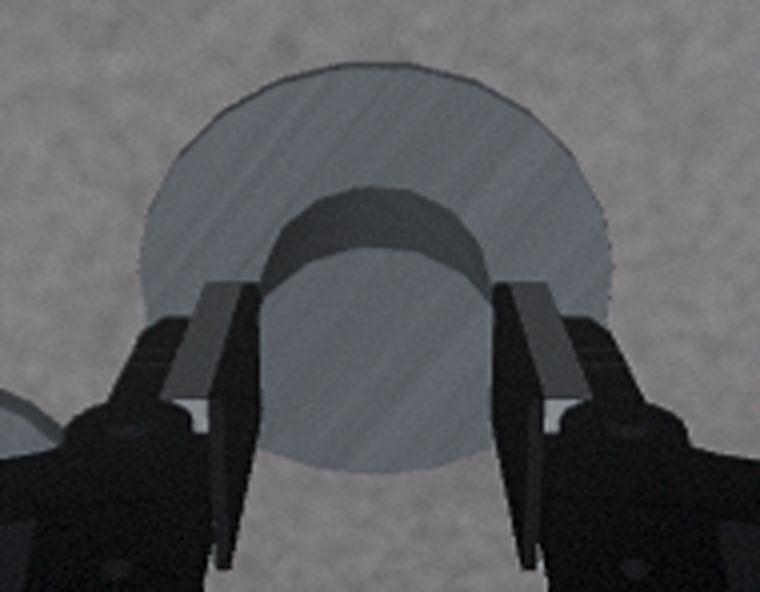

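Emit:
{"method": "jog_arm", "body": {
  "plan": [
    [[0,0,8,0,0,0],[0,0,18,0,0,0],[0,0,30,0,0,0],[0,0,30,0,0,0],[0,0,30,0,0,0]]
  ]
}}

```text
t: 3.73
eef_pos: [0.4383, 0.0836, 0.1325]
ee_rot: [-0.612, -0.354, 0.354, 0.612]
contact_force: [0.5, -0.2, -1.4]
finger_gap: 0.0312
```

Emit:
{"method": "jog_arm", "body": {
  "plan": [
    [[0,0,24,0,0,0],[2,-10,10,0,0,2],[5,-18,0,0,0,5],[6,-24,0,0,0,5],[7,-24,0,0,0,5]]
  ]
}}

```text
t: 4.15
eef_pos: [0.4588, 0.007, 0.1657]
ee_rot: [0.552, 0.443, -0.442, -0.551]
contact_force: [-0.2, -0.1, -1.9]
finger_gap: 0.031
```

Emit:
{"method": "jog_arm", "body": {
  "plan": [
    [[7,-24,0,0,0,5],[7,-24,0,0,0,5],[8,-24,0,0,0,5],[8,-24,0,0,0,5],[8,-24,0,0,0,0]]
  ]
}}

```text
t: 4.57
eef_pos: [0.4969, -0.1136, 0.1652]
ee_rot: [0.467, 0.531, -0.531, -0.467]
contact_force: [-0.3, 0.2, -0.8]
finger_gap: 0.0312
```

Emit:
{"method": "jog_arm", "body": {
  "plan": [
    [[8,-24,0,0,0,0],[5,-18,0,0,0,0],[0,-12,0,0,0,0],[0,0,0,0,0,0],[0,0,0,0,0,0]]
  ]
}}

```text
t: 4.98
eef_pos: [0.5094, -0.1663, 0.165]
ee_rot: [0.468, 0.53, -0.53, -0.468]
contact_force: [0.2, -0.2, -1.1]
finger_gap: 0.0313
```

Emit:
{"method": "jog_arm", "body": {
  "plan": [
    [[0,0,0,0,0,0],[0,0,0,0,0,0],[0,0,0,0,0,0],[0,0,0,0,0,0],[0,0,0,0,0,0]]
  ]
}}

```text
t: 5.4
eef_pos: [0.5097, -0.166, 0.1652]
ee_rot: [0.468, 0.53, -0.53, -0.468]
contact_force: [0.2, -0.0, -0.7]
finger_gap: 0.031
```

```bash
python3 look.py w5
```

```text
t 5.4 tcp [ 0.5097 -0.166   0.1652] yaw 97.17 tilt [ 0. -1. -0.] gap 0.030954789548550535 F [ 0.2  -0.04 -0.67] q [-0.38  0.1   1.44  0.    1.61 -2.08]
```

View pics/w5.png

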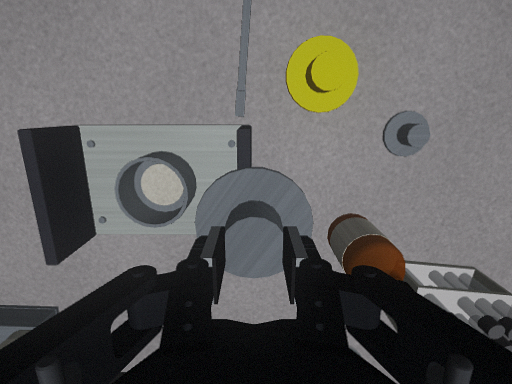

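The lid is held, and the pot mouth is visible around (150,190), left of the lid. Next I'll measure the rim against the held lid.

```bash
cat > pot.py <<'E'
from h import *
import sys
from scipy.optimize import least_squares
def circ(X,r0,fix=False):
    x0=np.median(X[:,:2],0)
    f=lambda q:np.hypot(X[:,0]-q[0],X[:,1]-q[1])-(r0 if fix else q[2])
    return least_squares(f,[*x0,r0],loss='soft_l1',f_scale=.001).x
n=sys.argv[1]; pu,pv=int(sys.argv[2]),int(sys.argv[3]); zl=float(sys.argv[4]) # flange top height of lid
z=np.load(n+'.npz'); P=cloud(z['d'],z); v,u=np.mgrid[:384,:512]
near=np.hypot(u-pu,v-pv)<55
m=near&(P[:,:,2]>.053)&(P[:,:,2]<.061)
print('n',m.sum(),'z',np.median(P[m][:,2]))
cs,h=cv2.findContours(m.astype(np.uint8),cv2.RETR_CCOMP,cv2.CHAIN_APPROX_NONE)
k=max(cs,key=cv2.contourArea)[:,0]; X=onplane(k,z,.057); print('outer',circ(X,.037))
inner=[c for c,hh in zip(cs,h[0]) if hh[3]>=0 and len(c)>30]
for c in inner: print('inner',circ(onplane(c[:,0],z,.057),.033))
f=(np.hypot(u-254,v-220)<70)&(P[:,:,2]>zl-.005)&(P[:,:,2]<zl+.04)&(v<222)
print('lid flange z',np.nanmedian(P[(np.hypot(u-253,v-185)<8)][:,2]))
cs,_=cv2.findContours(f.astype(np.uint8),cv2.RETR_EXTERNAL,cv2.CHAIN_APPROX_NONE)
k=max(cs,key=cv2.contourArea)[:,0]; k=k[k[:,1]<215]; X=onplane(k,z,zl); L=circ(X,.038); print('lid',L)
E
python3 pot.py w5 152 190 0.1615
```

```text
n 974 z 0.05625908491960438
outer [ 0.5319321  -0.2641755   0.03642002]
inner [ 0.53168684 -0.2638737   0.03269295]
lid flange z 0.16085231968291616
lid [ 0.51050028 -0.16384864  0.03685428]
```

Emit:
{"method": "jog_arm", "body": {
  "plan": [
    [[4,-16,0,0,0,0],[5,-24,0,0,0,0],[5,-24,0,0,0,0],[5,-24,0,0,0,0],[2.5,-12,-5,0,0,0]]
  ]
}}

```text
t: 5.87
eef_pos: [0.5317, -0.2688, 0.1607]
ee_rot: [-0.469, -0.53, 0.53, 0.468]
contact_force: [-0.2, 1.0, -1.4]
finger_gap: 0.0312
```

Emit:
{"method": "jog_arm", "body": {
  "plan": [
    [[0,0,-20,0,0,0],[0,0,-25,0,0,0],[0,0,-20,0,0,0],[0,0,-10,0,0,0],[0,0,-3,0,0,0]]
  ]
}}

```text
t: 6.28
eef_pos: [0.5301, -0.2654, 0.0794]
ee_rot: [-0.466, -0.53, 0.53, 0.469]
contact_force: [-0.3, -0.8, -0.9]
finger_gap: 0.0314
```

Emit:
{"method": "jog_arm", "body": {
  "plan": [
    [[0,0,0,0,0,0],[0,0,0,0,0,0],[0,0,0,0,0,0],[0,0,0,0,0,0],[0,0,0,0,0,0]]
  ]
}}

```text
t: 6.7
eef_pos: [0.5317, -0.2666, 0.0831]
ee_rot: [0.469, 0.53, -0.53, -0.467]
contact_force: [0.1, -0.0, -1.2]
finger_gap: 0.0311
```

```bash
python3 look.py w6; python3 -c "
from h import *
im,d=grab_frame('scene'); save('s6',im[120:220,120:230].repeat(6,0).repeat(6,1))"
```

```text
t 6.7 tcp [ 0.5317 -0.2666  0.0831] yaw 97.14 tilt [-0.001 -1.    -0.001] gap 0.03106853092302087 F [ 0.07 -0.04 -1.18] q [-0.53  0.32  1.35  0.    1.47 -2.22]
```

View pics/w6.png

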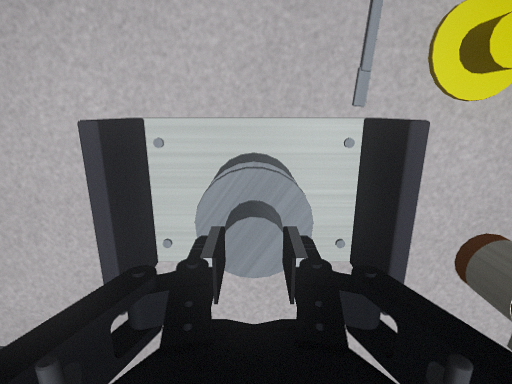

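View pics/s6.png

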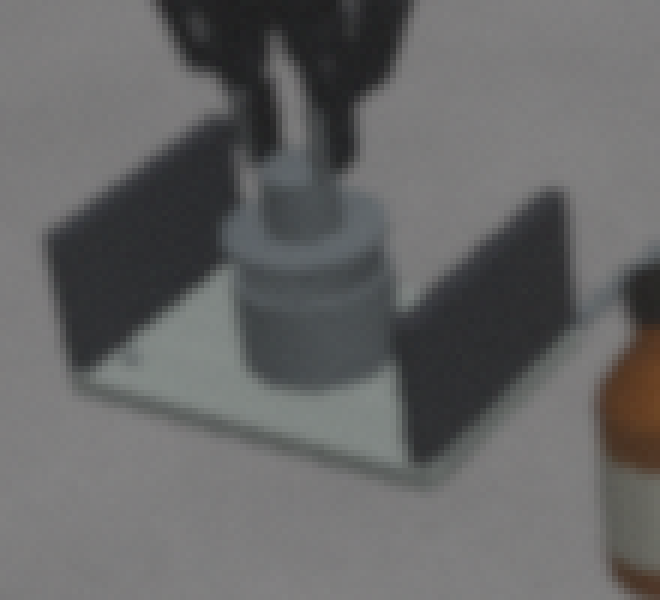

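```bash
python3 - <<'E'
from h import *
from scipy.optimize import least_squares
z=np.load('w6.npz'); P=cloud(z['d'],z); v,u=np.mgrid[:384,:512]
def circ(X,r): return least_squares(lambda q:np.hypot(X[:,0]-q[0],X[:,1]-q[1])-r,[.532,-.266],loss='soft_l1',f_scale=.001).x
# lid flange upper arc
zl=.0831-.0157+.012
m=(np.hypot(u-254,v-220)<80)&(P[:,:,2]>zl-.006)
pts=[];rim=[]
for c in range(205,303,2):
    col=np.where(m[:,c]&(v[:,c]>130))[0]
    if len(col) : pts.append((c,col.min()-.5))
pts=np.array(pts); k=(abs(pts[:,0]-254)<52)
L=circ(onplane(pts[k],z,zl),.038); print('lid',L,'flangez',np.nanmedian(P[185:192,245:262,2]))
q=(P[:,:,2]>.045)&(np.hypot(u-254,v-220)<85)
for c in range(225,284,2):
    col=np.where(q[:,c]&(v[:,c]>130))[0]; rim.append((c,col.min()-.5))
rim=np.array(rim); print(rim[::5]); X=onplane(rim,z,.057); Pt=circ(X,.037); print('pot',Pt, 'res',(np.hypot(*(X[:,:2]-Pt).T)-.037).std())
print('lid-pot mm',(L-Pt)*1000)
# shields tops
for a,b in((78,160),(360,430)):
    s=(u>a)&(u<b)&(v>100)&(v<265)&(abs(P[:,:,2]-.085)<.006); r=cv2.minAreaRect((P[s][:,:2]*1000).astype(np.float32)); print(r)
E
```

```text
lid [ 0.53333061 -0.26434598] flangez 0.07897908767763298
[[225.  166.5]
 [235.  161.5]
 [245.  159.5]
 [255.  158.5]
 [265.  159.5]
 [275.  163.5]]
pot [ 0.53123851 -0.26486706] res 0.00022323015099015415
lid-pot mm [2.09210317 0.52108271]
((526.2314453125, -359.5149841308594), (92.9410629272461, 13.2111177444458), 7.636892795562744)
((502.9400329589844, -174.27926635742188), (92.63736724853516, 12.843018531799316), 7.447168827056885)
```

```bash
python3 - <<'E'
from h import *
from scipy.optimize import least_squares
z=np.load('w6.npz'); P=cloud(z['d'],z); v,u=np.mgrid[:384,:512]
def circ(X,r): return least_squares(lambda q:np.hypot(X[:,0]-q[0],X[:,1]-q[1])-r,[.532,-.266],loss='soft_l1',f_scale=.001).x
print((P[150:172,254,2]*1000).round(1)); print((P[150:172,254,0]*1000).round(1)); print(z['im'][150:172,254,0])
for zz in (.030,.04,.045,.05,.054):
    rim=[]
    for c in range(228,281,2):
        col=P[140:176,c,2]; i=np.where(col>zz)[0][0]; a,b=col[i-1],col[i]
        rim.append((c,140+i-1+(zz-a)/(b-a) if a>.02 else 140+i-.5))
    X=onplane(np.array(rim),z,zz); print(zz,circ(X,.037))
E
python3 - <<'E'
import cv2
im=cv2.imread('pics/w6.png')[140:200,190:320]; cv2.imwrite('pics/w6z.png',cv2.resize(im,None,fx=6,fy=6,interpolation=cv2.INTER_CUBIC))
E
```

```text
[11.3 11.5 11.2 18.4 24.6 29.8 34.3 39.4 43.9 48.1 52.9 58.1  nan 56.7
 57.3 56.9 55.2 75.9 78.4 77.9 79.2 79.3]
[494.5 495.3 496.2 496.  495.9 496.  496.1 496.  496.1 496.1 496.  495.9
   nan 497.5 498.  498.8 499.8 496.6 496.7 497.4 497.8 498.4]
[183 187 136  82  71  74  75  72  70  68  70  96 123 126 125 126 112  76
 102 129 133 131]
0.03 [ 0.53296543 -0.26463723]
0.04 [ 0.53299244 -0.26464747]
0.045 [ 0.53297626 -0.26463395]
0.05 [ 0.53296701 -0.26461148]
0.054 [ 0.53300012 -0.26460755]
```

View pics/w6z.png

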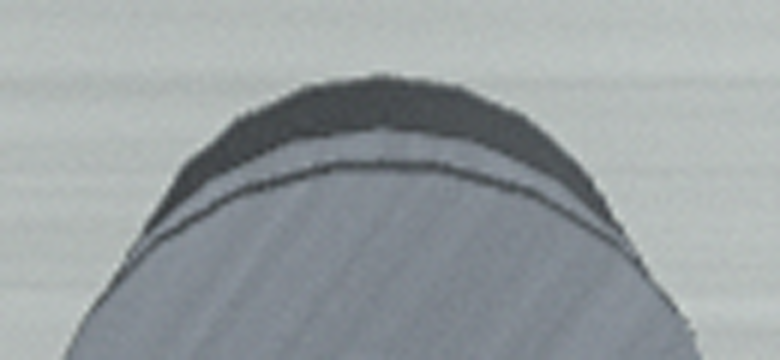

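Emit:
{"method": "jog_arm", "body": {
  "plan": [
    [[-0.8,-0.2,-4,0,0,0],[0,0,-4,0,0,0],[0,0,-4,0,0,0],[0,0,-2,0,0,0],[0,0,0,0,0,0]]
  ]
}}

```text
t: 7.22
eef_pos: [0.5301, -0.2665, 0.0672]
ee_rot: [-0.467, -0.53, 0.53, 0.468]
contact_force: [-0.1, -0.5, -2.2]
finger_gap: 0.031
```

Emit:
{"method": "jog_arm", "body": {
  "plan": [
    [[0,0,0,0,0,0],[0,0,0,0,0,0],[0,0,0,0,0,0],[0,0,0,0,0,0],[0,0,0,0,0,0]]
  ]
}}

```text
t: 7.63
eef_pos: [0.5305, -0.2666, 0.0681]
ee_rot: [0.468, 0.53, -0.53, -0.468]
contact_force: [-1.3, -0.4, -1.5]
finger_gap: 0.0311
```

```bash
python3 look.py w7
python3 - <<'E'
import cv2
im=cv2.imread('pics/w7.png')[140:270,170:340]; cv2.imwrite('pics/w7z.png',cv2.resize(im,None,fx=4.5,fy=4.5,interpolation=cv2.INTER_CUBIC))
E
```

```text
t 7.6333 tcp [ 0.5305 -0.2666  0.0681] yaw 97.13 tilt [-0. -1. -0.] gap 0.031080036362528582 F [-1.25 -0.43 -1.46] q [-0.53  0.33  1.37  0.    1.44 -2.22]
```

View pics/w7z.png

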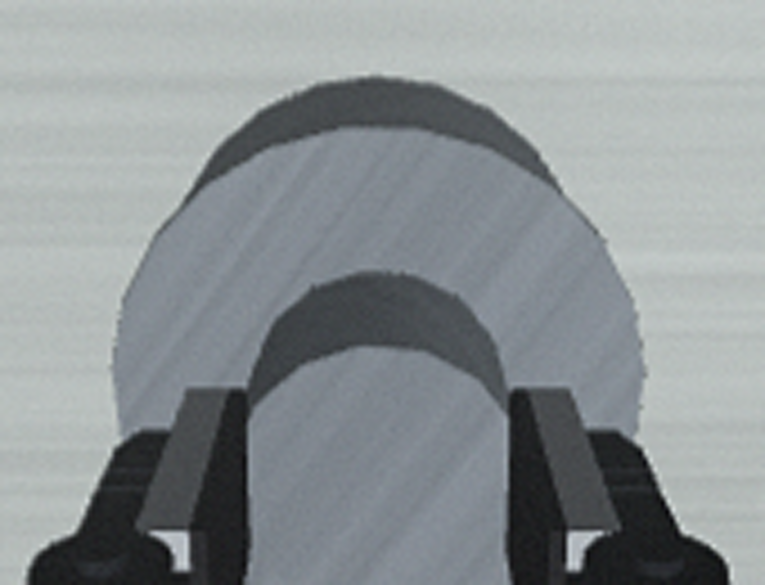

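Emit:
{"method": "jog_arm", "body": {
  "plan": [
    [[0,0,-1.4,0,0,0],[0,0,0,0,0,0],[0,0,0,0,0,0],[0,0,0,0,0,0],[0,0,0,0,0,0]]
  ]
}}

```text
t: 8.1
eef_pos: [0.5306, -0.2667, 0.0668]
ee_rot: [0.468, 0.53, -0.53, -0.468]
contact_force: [0.4, -1.0, 0.3]
finger_gap: 0.0318
```

Emit:
{"method": "jog_arm", "body": {
  "plan": [
    [[0,0,0,0,0,0],[0,0,0,0,0,0],[0,0,0,0,0,0],[0,0,0,0,0,0],[0,0,0,0,0,0]]
  ],
  "grip": 60
}}

```text
t: 8.52
eef_pos: [0.5304, -0.2666, 0.0666]
ee_rot: [0.468, 0.53, -0.53, -0.468]
contact_force: [0.8, -0.7, -0.5]
finger_gap: 0.0599
```

Emit:
{"method": "jog_arm", "body": {
  "plan": [
    [[0,0,6,0,0,0],[0,0,16,0,0,0],[0,0,25,0,0,0],[0,0,30,0,0,0],[0,0,30,0,0,0]]
  ]
}}

```text
t: 8.93
eef_pos: [0.5301, -0.2664, 0.1749]
ee_rot: [-0.468, -0.53, 0.53, 0.468]
contact_force: [-0.2, 0.5, 0.5]
finger_gap: 0.0603
```

Emit:
{"method": "jog_arm", "body": {
  "plan": [
    [[0,0,15,0,0,0],[0,0,0,0,0,0],[0,0,0,0,0,0],[0,0,0,0,0,0],[0,0,0,0,0,0]]
  ]
}}

```text
t: 9.35
eef_pos: [0.5298, -0.2662, 0.1866]
ee_rot: [-0.467, -0.53, 0.53, 0.469]
contact_force: [-0.3, 0.0, 0.1]
finger_gap: 0.0601
```

```bash
python3 look.py w8; python3 -c "
from h import *
im,d=grab_frame('scene'); save('s8',im[120:220,120:230].repeat(6,0).repeat(6,1))"
```

```text
t 9.35 tcp [ 0.5298 -0.2662  0.1866] yaw 97.13 tilt [ 0.002 -1.     0.003] gap 0.060130564426859934 F [-0.25  0.    0.1 ] q [-0.53  0.25  1.22  0.    1.67 -2.22]
```

View pics/w8.png

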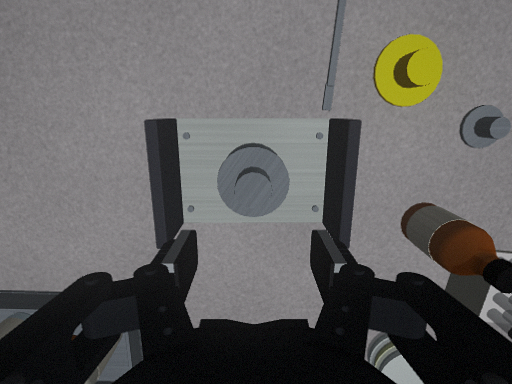

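View pics/s8.png

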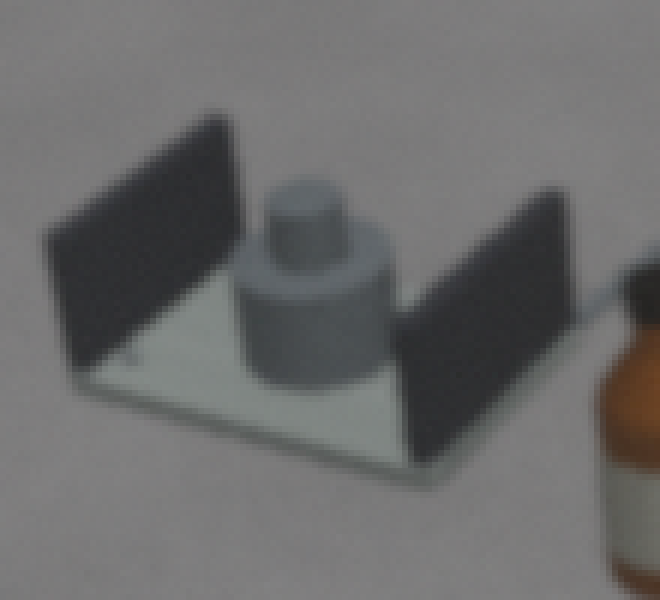

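The lid sits on the pot and looks level in both views. I'll check the numbers.

```bash
python3 - <<'E'
from h import *
from scipy.optimize import least_squares
z=np.load('w8.npz'); P=cloud(z['d'],z); v,u=np.mgrid[:384,:512]
def circ(X,r): return least_squares(lambda q:np.hypot(X[:,0]-q[0],X[:,1]-q[1])-q[2],[.532,-.266,r],loss='soft_l1',f_scale=.001).x
near=np.hypot(u-254,v-180)<50
for lo,hi,zz,r in((.087,.1,.093,.018),(.058,.12,.063,.038)):
    m=near&(P[:,:,2]>lo)&(P[:,:,2]<hi)
    cs,_=cv2.findContours(m.astype(np.uint8),cv2.RETR_EXTERNAL,cv2.CHAIN_APPROX_NONE)
    k=max(cs,key=cv2.contourArea)[:,0]; print(np.nanmedian(P[m][:,2]),circ(onplane(k,z,zz),r))
m=near&(P[:,:,2]>.058)&(P[:,:,2]<.068); p=P[m]; A=np.c_[p[:,:2],np.ones(len(p))]; print('tilt',np.linalg.lstsq(A,p[:,2],rcond=None)[0],np.median(p[:,2]))
m=near&(P[:,:,2]>.025)&(P[:,:,2]<.05)
p=P[m]; print(len(p),least_squares(lambda q:np.hypot(p[:,0]-q[0],p[:,1]-q[1])-.037,[.532,-.266],loss='soft_l1',f_scale=.001).x)
# station yaw from wrist: shield inner/top edges
for a,b in((140,190),(325,365)):
    s=(u>a)&(u<b)&(v>110)&(v<250)&(abs(P[:,:,2]-.085)<.005); print(cv2.minAreaRect((P[s][:,:2]*1000).astype(np.float32)))
E
```

```text
0.09252328308296345 [ 0.5318996 -0.2643554  0.0174201]
0.06292773780498412 [ 0.53210702 -0.26440401  0.03723106]
tilt [0.00187111 0.00046451 0.06165816] 0.06253144849074432
82 [ 0.53289048 -0.2646879 ]
((543.9196166992188, -357.8683776855469), (129.1504364013672, 12.991981506347656), 7.430678844451904)
((519.8404541015625, -171.6668701171875), (127.5667724609375, 12.931021690368652), 7.141724586486816)
```

Emit:
{"method": "jog_arm", "body": {
  "plan": [
    [[0,15,10,0,0,0],[-2,30,10,0,0,-2],[-2,38,0,0,0,-2],[-2,38,0,0,0,-2],[-2,38,0,0,0,-2]]
  ],
  "grip": 60
}}

```text
t: 9.87
eef_pos: [0.5219, -0.1055, 0.209]
ee_rot: [0.504, 0.496, -0.495, -0.504]
contact_force: [0.3, 0.5, 0.3]
finger_gap: 0.0599
```

Emit:
{"method": "jog_arm", "body": {
  "plan": [
    [[-2,38,0,0,0,-2],[-2,38,0,0,0,-2],[-2,38,0,0,0,-2],[-2,38,0,0,0,-2],[-2,38,0,0,0,-2]]
  ]
}}

```text
t: 10.28
eef_pos: [0.5115, 0.0849, 0.2091]
ee_rot: [0.545, 0.45, -0.45, -0.545]
contact_force: [1.4, 0.1, 0.5]
finger_gap: 0.06
```

Emit:
{"method": "jog_arm", "body": {
  "plan": [
    [[-2,38,0,0,0,-2],[-2,38,0,0,0,-2],[-2,38,0,0,0,0],[-2,38,-10,0,0,0],[-2,24,-20,0,0,0]]
  ]
}}

```text
t: 10.7
eef_pos: [0.5022, 0.2628, 0.1813]
ee_rot: [0.56, 0.434, -0.43, -0.56]
contact_force: [0.4, 0.6, -0.6]
finger_gap: 0.0599
```

Emit:
{"method": "jog_arm", "body": {
  "plan": [
    [[0,0,-10,0,0,0],[0,0,0,0,0,0],[0,0,0,0,0,0],[0,0,0,0,0,0],[0,0,0,0,0,0]]
  ]
}}

```text
t: 11.12
eef_pos: [0.5031, 0.2576, 0.1702]
ee_rot: [0.561, 0.431, -0.43, -0.561]
contact_force: [0.3, -0.3, -0.1]
finger_gap: 0.06
```

```bash
python3 look.py w9
```

```text
t 11.1167 tcp [0.5031 0.2576 0.1702] yaw 75.04 tilt [ 0.001 -1.    -0.002] gap 0.05999916009990608 F [ 0.27 -0.35 -0.12] q [ 0.41  0.18  1.34 -0.    1.62 -0.9 ]
```

View pics/w9.png

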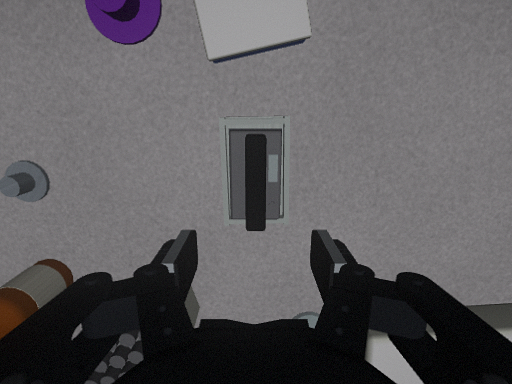

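The handle bar runs vertically in the picture at u≈256, v 133–231, so it is nearly aligned with the jaws.

```bash
cat > probe.py <<'E'
from h import *
import sys
n,zb=sys.argv[1],float(sys.argv[2])
z=np.load(n+'.npz'); P=cloud(z['d'],z); v,u=np.mgrid[:384,:512]
m=(abs(u-256)<25)&(v>110)&(v<245)&(abs(P[:,:,2]-zb)<.006)
cs,_=cv2.findContours(m.astype(np.uint8),cv2.RETR_EXTERNAL,cv2.CHAIN_APPROX_NONE); k=max(cs,key=cv2.contourArea)[:,0]
X=onplane(k,z,zb); print('bar',np.median(P[m][:,2]),cv2.minAreaRect((X[:,:2]*1000).astype(np.float32)))
E
python3 probe.py w9 .07
```

```text
bar 0.06937316589306677 ((503.0287170410156, 261.2730407714844), (19.511028289794922, 94.07826232910156), 75.66494750976562)
```

Emit:
{"method": "jog_arm", "body": {
  "plan": [
    [[-0.5,1.7,-20,0,0,0.6],[0,0,-30,0,0,0],[0,0,-30,0,0,0],[0,0,-25,0,0,0],[0,0,-15,0,0,0]]
  ]
}}

```text
t: 11.58
eef_pos: [0.5011, 0.2589, 0.0461]
ee_rot: [-0.558, -0.433, 0.435, 0.559]
contact_force: [0.1, -0.2, -0.5]
finger_gap: 0.06
```

Emit:
{"method": "jog_arm", "body": {
  "plan": [
    [[0,0,-8,0,0,0],[0,0,0,0,0,0],[0,0,0,0,0,0],[0,0,0,0,0,0],[0,0,0,0,0,0]]
  ]
}}

```text
t: 12.0
eef_pos: [0.5029, 0.2604, 0.0425]
ee_rot: [0.559, 0.435, -0.433, -0.558]
contact_force: [-0.2, 0.5, 0.2]
finger_gap: 0.0597
```

```bash
python3 look.py w10
```

```text
t 12.0 tcp [0.5029 0.2604 0.0425] yaw 75.72 tilt [ 0.002 -1.    -0.002] gap 0.05966297025271007 F [-0.24  0.5   0.18] q [ 0.41  0.28  1.48  0.    1.37 -0.91]
```

View pics/w10.png

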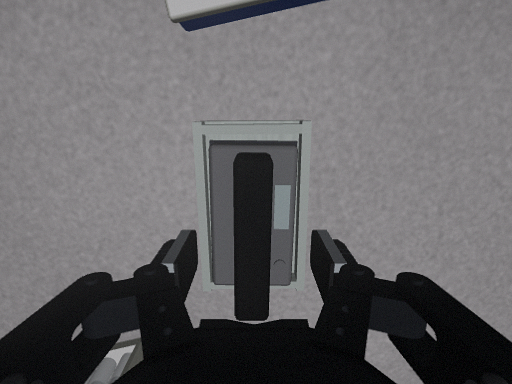

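```bash
sed -i 's/v>110)&(v<245)/v>110)\&(v<330)/' probe.py; python3 probe.py w10 .07
```

```text
bar 0.06941115879379679 ((502.7452392578125, 261.6893310546875), (19.53329849243164, 94.8831558227539), 75.04962921142578)
```

Emit:
{"method": "jog_arm", "body": {
  "plan": [
    [[0,0,0,0,0,0],[0,0,0,0,0,0],[0,0,0,0,0,0],[0,0,0,0,0,0],[0,0,0,0,0,0]]
  ],
  "grip": 8
}}

```text
t: 12.47
eef_pos: [0.5021, 0.26, 0.0411]
ee_rot: [0.558, 0.434, -0.434, -0.558]
contact_force: [-1.3, -0.9, 3.8]
finger_gap: 0.0177
```

Emit:
{"method": "jog_arm", "body": {
  "plan": [
    [[0,0,0,0,0,0],[0,0,0,0,0,0],[0,0,0,0,0,0],[0,0,0,0,0,0]]
  ]
}}

```text
t: 12.8
eef_pos: [0.5021, 0.26, 0.0411]
ee_rot: [0.558, 0.434, -0.434, -0.558]
contact_force: [-2.0, -2.0, 6.4]
finger_gap: 0.0175
```

```bash
python3 look.py w11;python3 probe.py w11 .07
```

```text
t 12.8 tcp [0.5021 0.26   0.0411] yaw 75.72 tilt [ 0. -1. -0.] gap 0.01750156214904123 F [-1.98 -1.99  6.35] q [ 0.41  0.28  1.48 -0.    1.37 -0.91]
bar 0.06954572736848155 ((503.25018310546875, 263.19329833984375), (24.808622360229492, 94.7653579711914), 75.73108673095703)
```

View pics/w11.png

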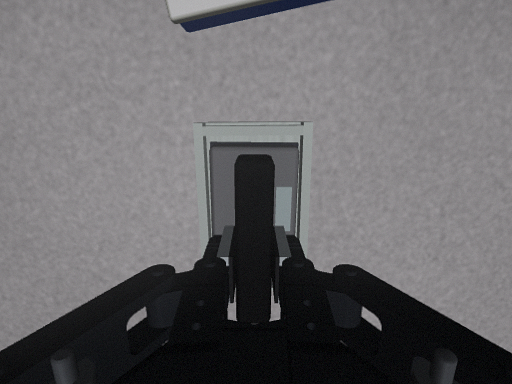

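Emit:
{"method": "jog_arm", "body": {
  "plan": [
    [[0,0,5,0,0,0],[0,0,10,0,0,0],[0,0,15,0,0,0],[0,0,20,0,0,0],[0,0,25,0,0,0]]
  ]
}}

```text
t: 13.27
eef_pos: [0.5008, 0.2597, 0.115]
ee_rot: [-0.558, -0.433, 0.435, 0.559]
contact_force: [0.9, 0.3, -3.0]
finger_gap: 0.0179
```

Emit:
{"method": "jog_arm", "body": {
  "plan": [
    [[0,0,25,0,0,0],[0,0,25,0,0,0],[0,0,25,0,0,0],[0,0,20,0,0,0],[0,0,10,0,0,0]]
  ]
}}

```text
t: 13.68
eef_pos: [0.5025, 0.2605, 0.2242]
ee_rot: [0.558, 0.436, -0.433, -0.558]
contact_force: [-0.5, -0.9, -2.8]
finger_gap: 0.0179
```

Emit:
{"method": "jog_arm", "body": {
  "plan": [
    [[0,0,0,0,0,0],[0,0,0,0,0,0],[0,0,0,0,0,0],[0,0,0,0,0,0]]
  ]
}}

```text
t: 14.02
eef_pos: [0.5013, 0.2598, 0.2185]
ee_rot: [-0.558, -0.433, 0.435, 0.559]
contact_force: [-0.3, -0.8, -2.8]
finger_gap: 0.0177
```

```bash
python3 look.py w12;python3 probe.py w12 .25; python3 -c "
from h import *
im,d=grab_frame('scene'); save('s12',im)"
```

```text
t 14.0167 tcp [0.5013 0.2598 0.2185] yaw 75.73 tilt [-0.002 -1.     0.003] gap 0.017687120164000217 F [-0.3  -0.82 -2.8 ] q [ 0.41  0.17  1.26  0.    1.72 -0.91]
bar 0.2469198449083716 ((501.3273620605469, 263.5330810546875), (24.387971878051758, 92.79600524902344), 77.0517807006836)
```

View pics/w12.png

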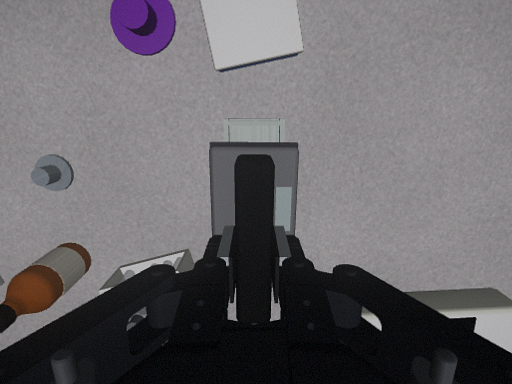

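View pics/s12.png

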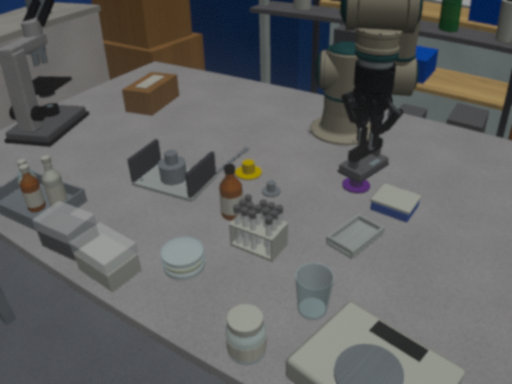

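Emit:
{"method": "jog_arm", "body": {
  "plan": [
    [[0,-10,0,0,0,0],[0,-20,0,0,0,1],[1,-30,0,0,0,2],[2,-34,0,0,0,2],[2,-34,0,0,0,2]]
  ]
}}

```text
t: 14.53
eef_pos: [0.5065, 0.1303, 0.2203]
ee_rot: [-0.53, -0.468, 0.468, 0.53]
contact_force: [-0.2, -0.7, -1.8]
finger_gap: 0.0175
```

Emit:
{"method": "jog_arm", "body": {
  "plan": [
    [[2,-34,0,0,0,2],[2,-34,0,0,0,2],[2,-34,0,0,0,2],[2,-34,0,0,0,2],[2,-34,0,0,0,2]]
  ]
}}

```text
t: 14.95
eef_pos: [0.5163, -0.0402, 0.2205]
ee_rot: [-0.488, -0.512, 0.512, 0.488]
contact_force: [-0.2, 0.4, -3.8]
finger_gap: 0.0175
```

Emit:
{"method": "jog_arm", "body": {
  "plan": [
    [[2,-34,0,0,0,2],[2,-34,0,0,0,1.5],[2,-34,0,0,0,1],[2,-34,0,0,0,0],[2,-34,0,0,0,0]]
  ]
}}

```text
t: 15.37
eef_pos: [0.5261, -0.2102, 0.2205]
ee_rot: [-0.467, -0.53, 0.531, 0.468]
contact_force: [1.0, 1.4, -3.5]
finger_gap: 0.0173
```

Emit:
{"method": "jog_arm", "body": {
  "plan": [
    [[2,-28,0,0,0,0],[1,-20,0,0,0,0],[0,-10,0,0,0,0],[0,0,0,0,0,0],[0,0,0,0,0,0]]
  ]
}}

```text
t: 15.78
eef_pos: [0.5296, -0.2656, 0.2203]
ee_rot: [0.467, 0.531, -0.53, -0.468]
contact_force: [-1.1, 0.1, -2.4]
finger_gap: 0.018
```

Emit:
{"method": "jog_arm", "body": {
  "plan": [
    [[0,0,0,0,0,0],[0,0,0,0,0,0],[0,0,0,0,0,0],[0,0,0,0,0,0],[0,0,0,0,0,0]]
  ]
}}

```text
t: 16.2
eef_pos: [0.5301, -0.2654, 0.2208]
ee_rot: [0.467, 0.531, -0.531, -0.467]
contact_force: [0.5, -0.3, -3.5]
finger_gap: 0.0179
```

```bash
python3 look.py w13
```

```text
t 16.2 tcp [ 0.5301 -0.2654  0.2208] yaw 97.28 tilt [-0. -1. -0.] gap 0.01794255827156862 F [ 0.5  -0.31 -3.54] q [-0.53  0.24  1.17  0.    1.73 -2.22]
```

View pics/w13.png

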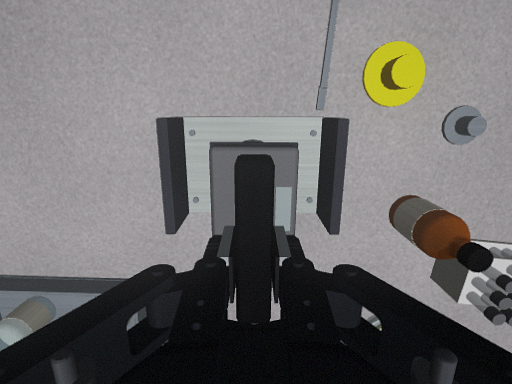

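Emit:
{"method": "jog_arm", "body": {
  "plan": [
    [[0.4,-1.2,-8,0,0,0],[0,0,-16,0,0,0],[0,0,-18,0,0,0],[0,0,-12,0,0,0],[0,0,-8,0,0,0]]
  ]
}}

```text
t: 16.67
eef_pos: [0.5296, -0.2667, 0.1561]
ee_rot: [-0.466, -0.53, 0.531, 0.469]
contact_force: [-0.5, -0.5, -3.0]
finger_gap: 0.0177
```

Emit:
{"method": "jog_arm", "body": {
  "plan": [
    [[0,0,-6,0,0,0],[0,0,-4,0,0,0],[0,0,-3,0,0,0],[0,0,0,0,0,0],[0,0,0,0,0,0]]
  ]
}}

```text
t: 17.08
eef_pos: [0.5306, -0.2672, 0.1462]
ee_rot: [0.468, 0.531, -0.53, -0.467]
contact_force: [-0.9, 0.6, -3.0]
finger_gap: 0.0176
```

Emit:
{"method": "jog_arm", "body": {
  "plan": [
    [[0,0,0,0,0,0],[0,0,0,0,0,0],[0,0,0,0,0,0],[0,0,0,0,0,0],[0,0,0,0,0,0]]
  ]
}}

```text
t: 17.5
eef_pos: [0.5304, -0.2672, 0.1458]
ee_rot: [0.468, 0.531, -0.53, -0.467]
contact_force: [-0.3, 0.7, -3.1]
finger_gap: 0.0177
```

```bash
python3 look.py w14; python3 -c "
from h import *
c=get_calibration('scene');im,d=grab_frame('scene'); save('s14',im[100:220,110:240].repeat(5,0).repeat(5,1)); np.savez('s14.npz',im=im,d=d,**{k:np.array(v) for k,v in c.items()})"
```

```text
t 17.5 tcp [ 0.5304 -0.2672  0.1458] yaw 97.23 tilt [-0. -1. -0.] gap 0.017747883634034914 F [-0.3   0.71 -3.12] q [-0.53  0.27  1.28  0.    1.59 -2.23]
```

View pics/s14.png

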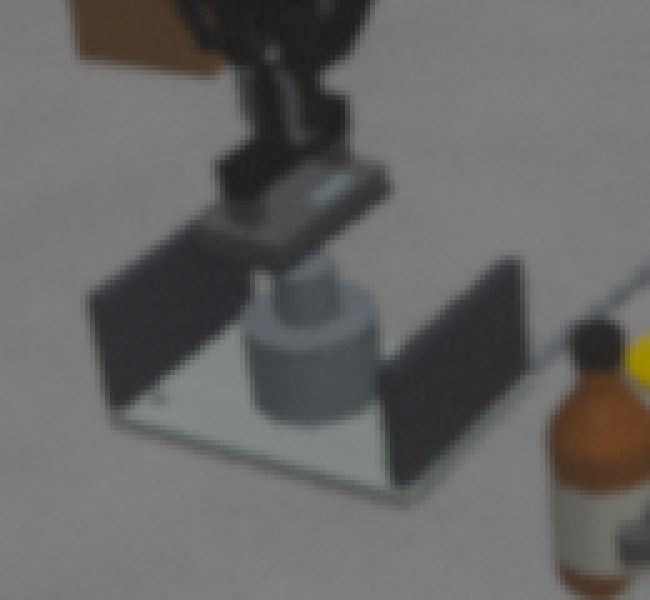

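View pics/w14.png

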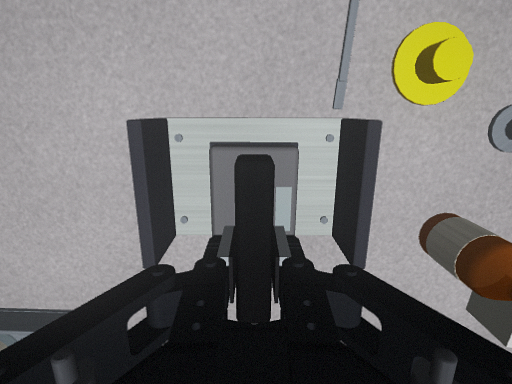

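```bash
cat > box.py <<'E'
from h import *
import sys
from scipy.spatial.transform import Rotation as Ro
z=np.load(sys.argv[1]+'.npz'); P=cloud(z['d'],z)
a=P[160:225,213:230].reshape(-1,3); b=P[160:180,277:295].reshape(-1,3); p=np.r_[a,b]; p=p[~np.isnan(p[:,0])]; p=p[p[:,2]>.1]
A=np.c_[p[:,:2]-p[:,:2].mean(0),np.ones(len(p))]; co=np.linalg.lstsq(A,p[:,2],rcond=None)[0]; zt=co[2]; print('slopes',co[:2],'boxtop',zt,'underside',zt-.022)
# front edge & left/right edges in pixels
H=P[:,:,2]; m=(abs(H-zt)<.008)
fr=np.array([(c,np.where(m[120:200,c])[0][0]+120-.5) for c in range(216,292,3)]); F=onplane(fr,z,zt)
l=np.array([(np.where(m[r,190:250])[0][0]+190-.5,r) for r in range(155,220,3)]); L=onplane(l,z,zt)
r_=np.array([(np.where(m[r,260:320])[0][-1]+260+.5,r) for r in range(155,220,3)]); Rr=onplane(r_,z,zt)
yaw=np.arctan2(*(np.polyfit(L[:,0],L[:,1],1)[0],1)),np.arctan(np.polyfit(Rr[:,0],Rr[:,1],1)[0]); print('yaw',np.degrees(yaw))
e=np.radians(7.3); ex=np.array([np.cos(e),np.sin(e)]); ey=np.array([-ex[1],ex[0]])
xc=np.median(F[:,:2]@ex)+.05; yl,yr=np.median(L[:,:2]@ey),np.median(Rr[:,:2]@ey); print('width',yl-yr); print('centre',xc*ex+(yl+yr)/2*ey)
E
python3 box.py w14
```

```text
slopes [ 0.00059465 -0.00716877] boxtop 0.13633213161818433 underside 0.11433213161818434
yaw [6.68471037 6.92244915]
width -0.05505656800465897
centre [ 0.53159004 -0.26508211]
```

Emit:
{"method": "jog_arm", "body": {
  "plan": [
    [[0,0,-3,0,0,0],[0,0,-3,0,0,0],[0,0,-3,0,0,0],[0,0,-2,0,0,0],[0,0,0,0,0,0]]
  ]
}}

```text
t: 18.02
eef_pos: [0.53, -0.2669, 0.1337]
ee_rot: [-0.467, -0.53, 0.531, 0.468]
contact_force: [-0.6, -0.3, -3.0]
finger_gap: 0.0172
```

Emit:
{"method": "jog_arm", "body": {
  "plan": [
    [[0,0,0,0,0,0],[0,0,0,0,0,0],[0,0,0,0,0,0],[0,0,0,0,0,0],[0,0,0,0,0,0]]
  ]
}}

```text
t: 18.43
eef_pos: [0.5304, -0.2672, 0.1348]
ee_rot: [0.468, 0.531, -0.53, -0.467]
contact_force: [0.2, 0.1, -2.2]
finger_gap: 0.0177
```

Emit:
{"method": "jog_arm", "body": {
  "plan": [
    [[0,0,0,0,0,0],[0,0,0,0,0,0],[0,0,0,0,0,0],[0,0,0,0,0,0],[0,0,0,0,0,0]]
  ]
}}

```text
t: 18.85
eef_pos: [0.5303, -0.2671, 0.1346]
ee_rot: [0.467, 0.531, -0.531, -0.468]
contact_force: [0.5, 0.4, -3.0]
finger_gap: 0.0177
```

```bash
python3 look.py w15; python3 box.py w15; python3 -c "
from h import *
im,d=grab_frame('scene'); save('s15',im[100:220,110:240].repeat(5,0).repeat(5,1)); print(get_state()['qvel'].round(4))
im,d=grab_frame('top'); save('t15',im)"
```

```text
t 18.85 tcp [ 0.5303 -0.2671  0.1346] yaw 97.23 tilt [ 0. -1. -0.] gap 0.01769537422701167 F [ 0.53  0.36 -3.02] q [-0.53  0.28  1.3   0.    1.57 -2.23]
slopes [-0.00210513 -0.00867158] boxtop 0.1252020648782116 underside 0.1032020648782116
yaw [6.68617509 6.920739  ]
width -0.05505542636727079
centre [ 0.53154446 -0.26505616]
[-0.0002 -0.001   0.0001  0.0002 -0.0007 -0.0016]
```

View pics/s15.png

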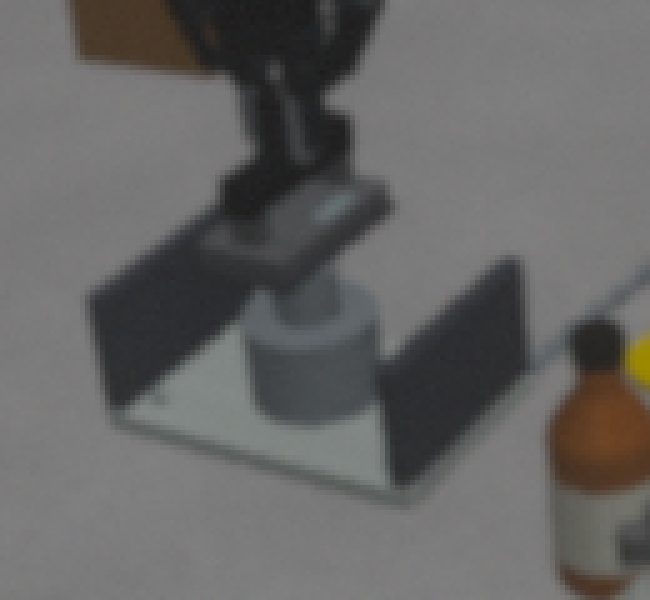

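View pics/t15.png

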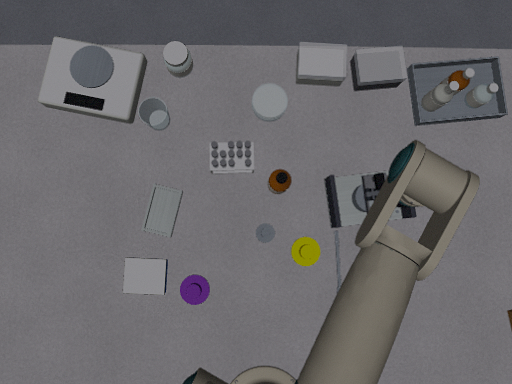

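The probe hovers level and centred about 10 mm above the lid. In the top view the bystanders in sight are where they started, for example the small lid at (265,233), the bottle at (280,181) and the rack at (231,157). I'm handing the job in.

```bash
python3 -c "
from plant import *
print(sign_off())"
```

```text
the job is handed in; nothing more can be done
None
```

I set the larger lid on the pot and let go of it. I then carried the probe over the bottle and rack and handed the job in holding it still above the lid. `sign_off` reports no verdict, so the figures below are my own measurements.

- **Lid:** after release it was about 0.5 mm from the pot's centre, level within about 0.002 rad, with its top at 92.5 mm (93 mm expected when seated).
- **Probe at the end:** its underside was at about 103 mm, roughly 10 mm above the lid. It was centred within about 1 mm, about 0.009 rad off level, and about 0.5° off parallel to the shields. The arm was at rest and the fingers held it; the wrist force read about 3 N, which is the probe's weight.
- **Bystanders:** the last top view showed the ones in sight where they started. The arm hid part of the station and of the spatula in that picture.
- **Readings that disagreed:**
  - The wrist camera reads about 2 mm off along the jaw direction compared with the arm's own position, so I compared lid, pot and probe within that one camera.
  - The finger gap read about 31 mm on the 36 mm lid grip and 17.7 mm on the 20 mm handle bar, though both grasps looked centred and held.

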